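# Pin the clevis and show it to the inspection camera

## Robot

A 6-joint arm with a two-finger parallel gripper is mounted at the origin on the work surface. World frame = base frame: x ahead of the robot, y to its left, z up, the work surface at z = 0. Lengths are in m, angles in rad, forces in N, time in s.
With the tool pointing down it reaches from about 0.35 to 0.875 m from the base axis. Payload 4.2 kg.
Tool frame: the origin (TCP) lies midway between the tips of the shut fingers; the grasp point (between the pads) lies 19 mm behind it; z points along the fingers, y is the line along which they close (so a half turn about z gives the same grasp; the last joint's range is limited). The gripper opens to 85 mm and grips with 20 to 120 N. Pads are 22 mm wide; open, the fingers measure 114 mm over their backs; the gripper's body (76 mm by 85 mm) begins 54 mm behind the grasp point. The pads swing forward as they close: fully open they stand 13 mm farther back than shut.
Start: joints at [0.259, 0.385, 0.008, 0, -1.194, -0.259], TCP at [0.625, 0, 0.231] pointing down, gripper open.
Joint ranges: [-3.14, 3.14], [-1.21, 2.06], [-1.07, 1.41], [-3.16, 2.05], [-2.99, -0.16], [-3.1, 3.1]. Speed limits (rad/s): [2.79, 2.79, 3.14, 3.14, 3.14, 3.14].

## Interface

Orientations are given as a rotation vector (axis times angle).
In Python, from bench import bot gives the robot as it stands.
- The arm moves only by the tool send_rows, never from a script. Its argument "rows" is a list of rows, each a list of 3 entries, a list of its own where there are three numbers: the finger opening in m, from 0 to 0.0854, then the shift along the tool's x, y, z in m, then the turn, a rotation vector about the tool's x, y, z in degrees. A call has exactly 10 rows; each row is the pose to reach, as a shift and turn from the pose commanded when the call began, along the tool's axes at that moment; what a row does not reach only later rows make up. A row lasts 1/8 s, in which the tool goes at most 62.5 mm and 10.7 degrees, less where a joint would pass 70% of its speed; a pose out of reach is approached as far as the arm can. A call with a gripper value outside its range is refused whole. The fingers move at their own pace and stop on an object; "squeeze" is the grip in N (left out, the last holds). Time passes only in rows, so rows that repeat a pose let the fingers close, or fill a call up. It gives the time, the measured TCP pose, the force, the opening and the grip force at its end, in the units of the state.
- bot.get_state(): the state, without advancing time (a new reading comes with each control period).
- bot.read_camera(name): name is "scene" or "side" or "wrist"; returns the picture (480x640x3 uint8, blue, green, red); there is no depth.
- bot.camera_model(name): a dict with "fovy" (degrees; the focal length in pixels is half the picture's height over the tangent of half this angle, whatever the lens; pixels are square), "cx", "cy" (the principal point, pixels), "rvec" (rotation vector, rad) and "tvec" (3), from world to camera coordinates, as OpenCV has them. Camera axes: x right, y down, z forward; pixel columns grow to the right and rows downward; lengths in m; the calibration is good to about 2 mm. A picture is of the moment at which its call begins: read the wrist's pose just before it. camera_model takes no time and is no camera call; for the wrist camera it gives the pose at the moment of the call.
- bot.job_done(): hands the job in; it is judged then, once.
The state is a dict: "t": time; "joints": joint angles; "joint_velocities": joint speeds; "tau": joint torques, N m; "ee_pos": TCP position; "orientation": TCP orientation; "force": force on the tool from outside, world axes, zero at the start; "ft_torque": the same for the moment, N m; "opening": finger opening in m; "gripper_force": force on a finger pad.
Only numpy, scipy, OpenCV 4.12 (cv2) and the standard library are available. Lean on these libraries where they do the work, as an engineer would, in place of code of your own. Each camera call takes 0.05 s, during which the arm holds its last target. There are 200 camera calls.

## Task

Push the headed pin fully home through the fork and its lug while the fork sits in the fixture, then lift the pinned assembly out by the fork and hold it up to the inspection camera, with the middle of the pin on the lens's line of sight 150 mm from the lens. Hold it squarely to the tilted lens: open end with the lug pointing straight at the lens, pin head on the upper side, fork sides upright. Finish while still holding it there, still; do not bump the camera or disturb the casting, the file or the tin.

Things in the scene. Friction and masses are not known exactly. Their poses are not given: they have to be found in the camera images.
- fork: Loose aluminium clevis fork, 0.27 kg, in the fixture, pin axis vertical. Origin on its underside on the pin axis; x to its open end, z up. Length x -78 to +18 mm, 42 high. Solid web block x -56 to -14, 34 wide (y), full height: grip it here across y. Behind it a round stub, 22 diameter, 22 long. In front two cheeks 36 wide, z 0 to 12 and z 28 to 42, rounded about the pin.
- fork_grip (a point): Centre of the fork's web block, 35 mm behind the pin axis and 21 mm above the underside; its axes are the fork's.
- fork_eye (a point): Point on the pin axis, 21 mm above the fork's underside: the point to be put before the lens.
- pin (a joint): How far the pin is pushed in (m): 0 = head 36 mm proud of the upper cheek, 0.036 = head seated flush on it. Starts between 0 and 0.010. The fit is snug: it moves against about 6 N and stays where it is left.
- pin_top (a point): Centre of the flat top of the steel pin's head; the head is 20 mm in diameter and 7 mm thick, the shank 10 mm. When seated it lies 49 mm above the fork's underside.
- lug: Loose steel lug plate, 0.12 kg, 47 x 28 x 14 mm, lying in the fork's 16 mm slot on the lower cheek, x as the fork's; origin at the centre of its underside. Its 13 mm hole, 11.5 mm behind its origin, lies under the pin within about 1 mm. Only the pushed-in pin keeps it in the fork; its square heel then lets it turn only a few degrees.
- nest: Fixed steel fixture: plate 150 x 100 x 12 mm, x -100 to +50; origin on the table below the pin axis, x as the fork's. The fork rests loose on the plate, located within 1 mm, and lifts straight up. Locating blocks 22 mm high stand beside the cheeks (x -3 to +15, y 20 to 30 either side), a stop 28 mm high behind the stub, a 6 mm lip in front. Free beside the web.
- cam_head: Head of the fixed inspection camera: grey 46 mm box, black lens, white ring light 72 mm across. Origin in the box, 255 mm above the table. It looks along its own -x, which dips 25 degrees; y is level. A fork held squarely has its x, y, z parallel to these axes: open end pointing 25 degrees up at the lens.
- camera: The camera's fixed stand, with the head on it: foot 110 x 130 x 12 mm (x -25 to +85), post 22 mm in diameter and 282 mm high at x +30. Origin on the table straight below the head's origin, -x the way the camera looks.
- lens (a point): Centre of the lens's front glass, 57 mm from the head's origin along its -x, about 231 mm above the table.
- focus (a point): Point in the air 150 mm before the lens on its axis, about 168 mm above the table, where fork_eye must be. Its axes are the camera head's.
- casting: Bystander: loose round ribbed aluminium casting, 84 mm in diameter, 54 mm high, origin under its centre.
- file: Bystander: flat file with wooden handle lying on the table, 245 mm long, 22 mm wide and high, origin under it, x towards its tip.
- tin: Bystander: open steel tin, 72 mm in diameter at the rim, 75 mm high, origin under its centre.

How it is judged:
On the way, in this order (a step that is already met when the one before it is completed fails the run):
1. the pin is pushed home while the fork sits in the fixture (value of joint pin above 0.034 m and distance between fork and nest below 0.018 m), for 0.1 s.
2. the pinned assembly is lifted clear of the fixture (height (world z) of fork above 0.06 m and value of joint pin above 0.034 m and contact force between fork and nest below 0.1 N), for 0.1 s.
At the end, for the whole second after the job is handed in: Only the gripper holds the fork, at rest in the air, pin in by over 34 of 36 mm, lug on it and not gripped; fork_eye within 20 mm of focus; the fork's x and z axes within 12 degrees of the camera head's, open end to the lens, pin head up (value of joint pin above 0.034 m and distance between fork_eye and focus below 0.02 m and angle between the x axis of fork and the x axis of cam_head, either way round below 0.21 rad and angle between the z axis of fork and the z axis of cam_head, either way round below 0.21 rad and x of fork_grip in the frame of cam_head below -0.217 m and angle between fork's own z axis and vertical below 1 rad and height (world z) of each of fork, lug above 0.11 m and horizontal distance between lug and fork_eye below 0.025 m and contact force between fork and the fingers above 1 N and contact force between fork and nest below 0.1 N and contact force between fork and camera below 0.1 N and contact force between lug and the fingers below 0.5 N and linear speed of fork below 0.02 m/s and angular speed of fork below 0.2 rad/s); the arm keeps its last pose, push and grip.
It fails at once if the ribbed casting is disturbed (moved more than 25 mm) (distance of casting from where it was at the start of the episode above 0.025 m).
It fails at once if the file is disturbed (moved more than 25 mm) (distance of file from where it was at the start of the episode above 0.025 m).
It fails at once if the tin is disturbed (moved more than 25 mm) (distance of tin from where it was at the start of the episode above 0.025 m).
It fails at once if the camera is bumped (contact force between camera and anything else above 2 N).
It also fails if it takes over 46 s, if anything falls off the work surface, if the arm or the gripper's body presses on something with over 40 N, if the wrist force passes 120 N, or if a joint passes its speed limit or range.

## Working session

There is one attempt and no reset: what is moved stays moved. The work goes in short steps, Python scripts to look and compute and a tool call to move; the robot and the scene stay as the last step left them, time stands still between calls to the robot, and variables do not carry over. Pictures are saved under pics/ and viewed, at most 10 in all, crops included, and the job is handed in when it is done.

Besides the shell and the picture viewer there is one more tool, called after "Emit:" as name(argument=value, ...) on one line, values as JSON. send_rows: Moves the arm, as the interface text tells. Its arguments: {"type":"object","properties":{"rows":{"type":"array"},"squeeze":{"type":"number"}},"required":["rows"]}

```bash
mkdir -p pics
cat > h.py <<'E'
import numpy as np,cv2
from bench import bot
from scipy.spatial.transform import Rotation as R
def cam(n):
    m=bot.camera_model(n); f=240/np.tan(np.radians(m['fovy'])/2)
    K=np.array([[f,0,m['cx']],[0,f,m['cy']],[0,0,1]]); return K,np.array(m['rvec'],float),np.array(m['tvec'],float)
def ray(c,uv):
    K,r,t=c; M=R.from_rotvec(r).as_matrix(); d=M.T@np.linalg.inv(K)@np.array([uv[0],uv[1],1.]); return -M.T@t,d/np.linalg.norm(d)
def atz(c,uv,z):
    o,d=ray(c,uv); return o+d*(z-o[2])/d[2]
def tri(cs,uvs):
    A=np.zeros((3,3));b=np.zeros(3);L=[]
    for c,uv in zip(cs,uvs):
        o,d=ray(c,uv);P=np.eye(3)-np.outer(d,d);A+=P;b+=P@o;L.append((o,d))
    x=np.linalg.solve(A,b); return x,[np.linalg.norm(np.cross(x-o,d)) for o,d in L]
def proj(c,p): return cv2.projectPoints(np.array(p,float).reshape(-1,1,3),c[1],c[2],c[0],None)[0].reshape(-1,2)
E
python3 - <<'E'
from h import *
for n in("scene","side","wrist"):
    c=cam(n);print(n,c[0][0,0],c[0][:2,2],ray(c,(320,240)))
    cv2.imwrite(f"pics/{n}0.png",bot.read_camera(n))
    import pickle;pickle.dump(c,open(f"{n}0.pkl","wb"))
s=bot.get_state();print({k:np.round(v,3) for k,v in s.items()})
E
```

```text
scene 466.77258217677803 [313.7267147  235.94891805] (array([ 1.10584673, -0.74040075,  0.98350776]), array([-0.41497952,  0.63063715, -0.65581154]))
side 457.35670758801274 [311.47884938 245.44790586] (array([ 0.47669257, -0.64134989,  0.77505339]), array([ 0.13388134,  0.74617062, -0.65215428]))
wrist 397.32060423374736 [322.87805957 233.96440274] (array([ 0.62634365, -0.0741149 ,  0.37366426]), array([ 0.00533045,  0.30791133, -0.95140013]))
{'t': np.float64(0.15), 'joints': array([ 0.259,  0.385,  0.007, -0.   , -1.194, -0.259]), 'joint_velocities': array([-0.002, -0.002,  0.005,  0.001,  0.001,  0.002]), 'tau': array([-1.0000e-03, -3.9268e+01,  1.8858e+01,  4.1890e+00, -3.0000e-03,
        0.0000e+00]), 'ee_pos': array([0.625, 0.   , 0.23 ]), 'orientation': array([ 2.220e+00, -2.221e+00, -2.000e-03]), 'force': array([ 0.469, -0.223,  0.254]), 'ft_torque': array([-0.009, -0.032,  0.   ]), 'gripper_force': np.float64(0.0), 'opening': np.float64(0.086)}
```

View pics/scene0.png

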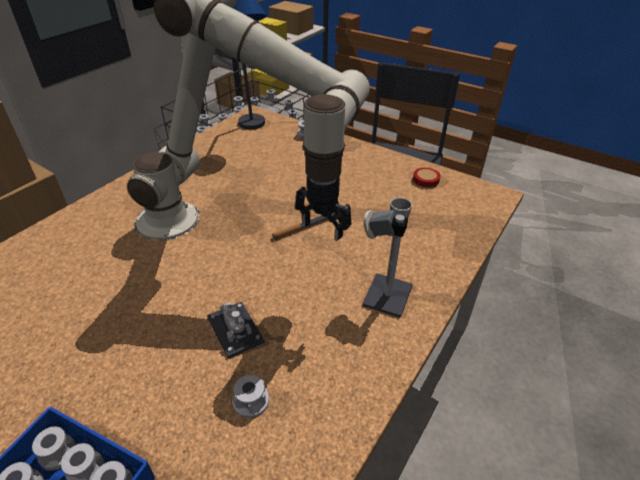

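View pics/side0.png

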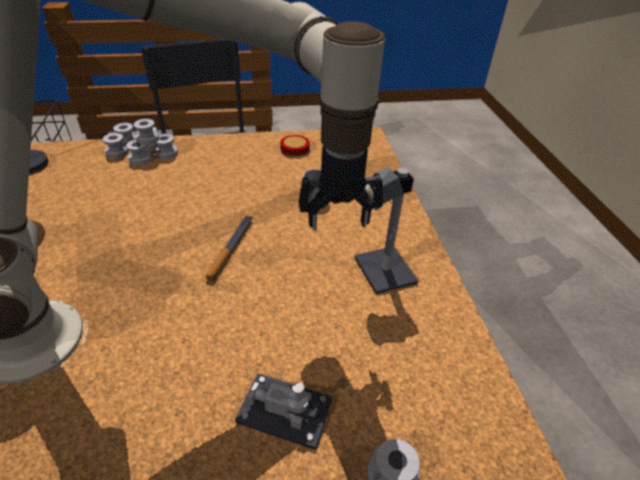

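View pics/wrist0.png

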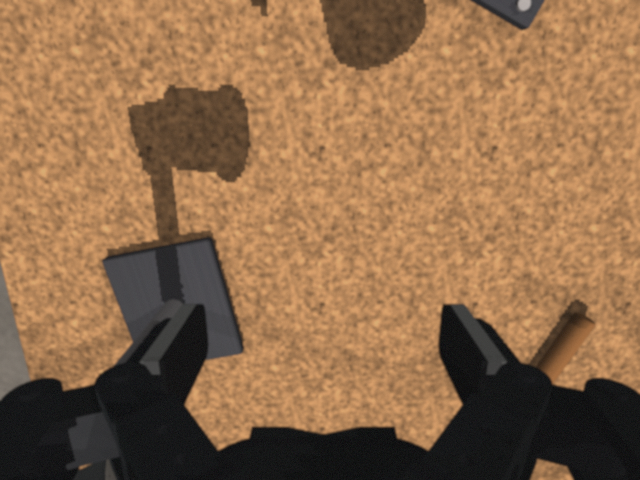

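The scene and side views show the fixture near scene (236,328) and side (285,408). The camera foot is near scene (388,295) and side (386,270), and its head near scene (385,220) and side (388,187). I'll enlarge these areas.

Run:
```python
from h import *
def tile(n,x,y,w,s):
    h=w*3//4; im=cv2.imread(f"pics/{n}0.png")[y:y+h,x:x+w]
    im=cv2.resize(im,(400,300),interpolation=cv2.INTER_CUBIC)
    im=cv2.convertScaleAbs(im,alpha=1.6,beta=15)
    for k in range(0,w,10):
        X=int(k*400/w); cv2.line(im,(X,0),(X,6),(0,255,0),1); cv2.putText(im,str(x+k),(X,16),0,.3,(0,255,0),1)
        if k<h: cv2.line(im,(0,X),(6,X),(0,255,0),1); cv2.putText(im,str(y+k),(8,X+4),0,.3,(0,255,0),1)
    return im
a=np.vstack([np.hstack([tile("scene",196,295,80,5),tile("side",230,368,108,4)]),np.hstack([tile("scene",350,190,80,5),tile("side",352,160,80,4)])])
cv2.imwrite("pics/z1.png",a)
b=np.hstack([tile("scene",345,265,80,5),tile("side",345,240,80,4)])
cv2.imwrite("pics/z2.png",b)
```

```text
(no output)
```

View pics/z1.png

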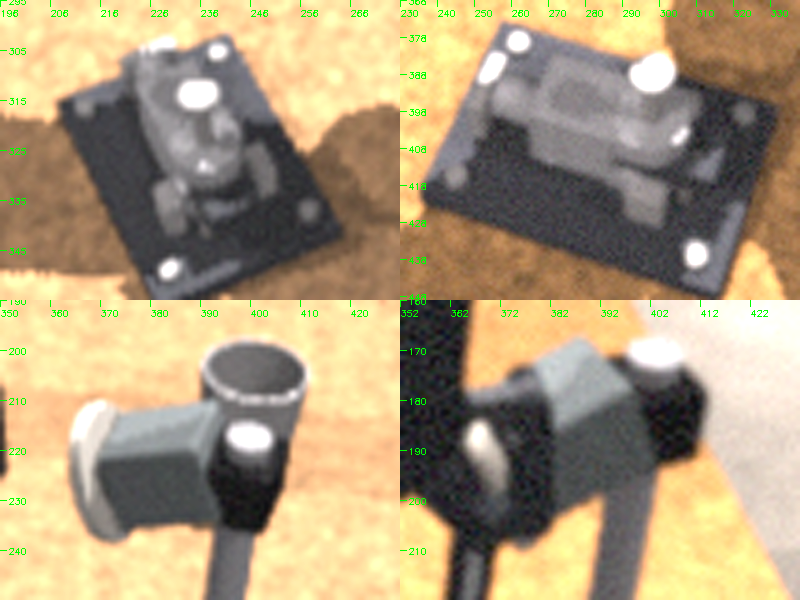

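View pics/z2.png

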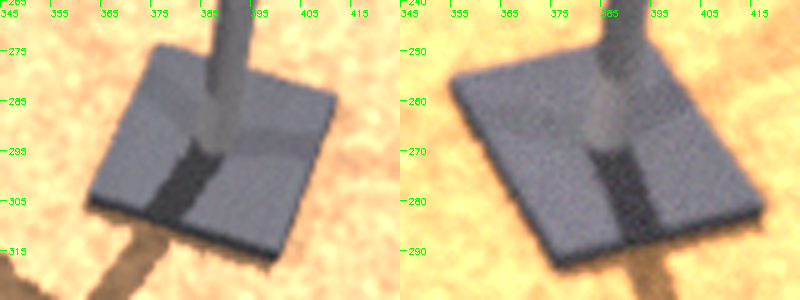

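The plate and foot corners read clearly, so I'll fit both poses from them.

```bash
cat > fit.py <<'E'
from h import *
import pickle
from scipy.optimize import least_squares
C={n:pickle.load(open(f"{n}0.pkl","rb")) for n in("scene","side","wrist")}
def P(q,l):
    l=np.array(l);c,s=np.cos(q[2]),np.sin(q[2]);return np.c_[q[0]+c*l[:,0]-s*l[:,1],q[1]+s*l[:,0]+c*l[:,1],l[:,2]]
def fit(obs,x0):
    f=lambda q:np.concatenate([(proj(C[n],P(q,l))-np.array(u)).ravel() for n,l,u in obs])
    r=least_squares(f,x0,loss='soft_l1');return r.x,f(r.x)
E
python3 - <<'E'
from fit import *
n=[(-.1,.05,.012),(-.1,-.05,.012),(.05,.05,.012),(.05,-.05,.012)]
S=[(241,302),(207.4,316),(265,342),(227,355)];D=[(257.8,374.7),(236,423.3),(332,395.8),(317,448)]
for nm,u in(("scene",S),("side",D)):print([atz(C[nm],x,.012).round(3)[:2].tolist() for x in u])
q,r=fit([("scene",n,S),("side",n,D)],[.45,-.25,0]);print("nest",q,np.degrees(q[2]),r.round(1))
S2=[(377,274),(412.4,284),(400,317),(362.6,304)];D2=[(355,255.6),(395,248.4),(417.4,280.6),(377,292.4)]; W2=[(105,260),(211,237),(242,352)]
for nm,u in(("scene",S2),("side",D2),("wrist",W2)):print(nm,[atz(C[nm],x,.012).round(3)[:2].tolist() for x in u])
print("pin",tri([C["scene"],C["side"]],[(235.5,313.5),(297.5,387)]))
print("wrist screw",atz(C["wrist"],(525,4),.012))
print("ring scene/side", tri([C["scene"],C["side"]],[(369,224),(367,196)]))
E
```

```text
[[0.457, -0.145], [0.416, -0.233], [0.596, -0.212], [0.543, -0.296]]
[[0.457, -0.144], [0.415, -0.237], [0.59, -0.205], [0.549, -0.297]]
nest [ 0.52554226 -0.23141382 -0.43750234] -25.067037344371688 [ 0.1 -0.5 -0.9 -0.1  0.  -1.9  1.3  1.9 -0.6 -0.1 -0.8 -1.2  1.1  1.
  0.4  0.4]
scene [[0.713, 0.162], [0.816, 0.184], [0.841, 0.055], [0.736, 0.038]]
side [[0.711, 0.164], [0.816, 0.179], [0.838, 0.063], [0.735, 0.037]]
wrist [[0.837, 0.063], [0.732, 0.04], [0.71, 0.166]]
pin (array([ 0.52384169, -0.22905555,  0.09215492]), [np.float64(0.0010258459937698477), np.float64(0.0010258459937698748)])
wrist screw [ 0.4620504 -0.1576789  0.012    ]
ring scene/side (array([0.70216282, 0.09800234, 0.23820566]), [np.float64(9.69479831715393e-05), np.float64(9.694798317143747e-05)])
```

Run:
```python
from fit import *
S2=[(377,274),(412.4,284),(400,317),(362.6,304)];D2=[(355,255.6),(395,248.4),(417.4,280.6),(377,292.4)]; W2=[(105,260),(211,237),(242,352)]
L=[(-.025,.065,.012),(.085,.065,.012),(.085,-.065,.012),(-.025,-.065,.012)]
q,r=fit([("scene",L,S2),("side",L,D2),("wrist",[L[2],L[3],L[0]],W2)],[.74,.1,.2]);print(q,np.degrees(q[2]),r.round(1))
Rc=R.from_euler('zy',[q[2],np.radians(25)]).as_matrix()  # check sign below
print(Rc)
H=np.array([q[0],q[1],.255]);lens=H-.057*Rc[:,0];foc=H-.207*Rc[:,0]
print("lens",lens,"focus",foc)
for n in("scene","side"):print(n,"lens",proj(C[n],lens),"head",proj(C[n],H),"post",proj(C[n],P(q,[(.03,0,.282)])))
```

```text
[0.74552845 0.10780382 0.18052387] 10.343255844816909 [-0.4 -1.5  0.9 -0.3  0.6 -1.  -0.9 -0.8 -0.8 -0.9 -0.5 -2.1  1.6  1.1
 -1.3 -0.5 -4.5 -4.  -0.3 -0.5  1.1  0.9]
[[ 8.91580077e-01 -1.62722991e-01  4.22618262e-01]
 [ 1.79544955e-01  9.83749770e-01 -6.93889390e-18]
 [-4.15750618e-01  7.58789767e-02  9.06307787e-01]]
lens [0.69470838 0.09756976 0.27869779] focus [0.56097137 0.07063802 0.34106038]
scene lens [[367.55978636 210.39636637]] head [[386.73398611 222.97643486]] post [[399.7579748  217.50334977]]
side lens [[365.43225065 179.43053653]] head [[387.58095603 185.09625902]] post [[402.91956898 171.50922958]]
```

Poses found:
- **Fixture:** nest (0.525, -0.231), yaw -25°, with pin top at about 92 mm, so the pin is about 5 mm in.
- **Camera:** yaw 10.3°, focus about (0.561, 0.074, 0.168).

Next I move above the pin with the fingers shut.

Emit:
send_rows(rows=[[0,[0.03,0.012,0.01],[0,0,-8]],[0,[0.07,0.03,0.03],[0,0,-17]],[0,[0.12,0.05,0.05],[0,0,-26]],[0,[0.16,0.07,0.07],[0,0,-35]],[0,[0.2,0.085,0.09],[0,0,-44]],[0,[0.22,0.095,0.1],[0,0,-53]],[0,[0.23,0.1005,0.11],[0,0,-61]],[0,[0.23,0.1005,0.115],[0,0,-65]],[0,[0.23,0.1005,0.115],[0,0,-65]],[0,[0.23,0.1005,0.115],[0,0,-65]]], squeeze=40)

```text
t: 1.4
ee_pos: [0.5247, -0.2299, 0.1165]
orientation: [3.067, -0.681, 0.0]
force: [0.4, -0.5, -0.6]
opening: -0.0002
gripper_force: 0.0
```

Run:
```python
from fit import *
s=bot.get_state();print(s['ee_pos'],R.from_rotvec(s['orientation']).as_matrix().round(3),s['force'])
c=cam("wrist");im=bot.read_camera("wrist")
d=bot.read_camera("side")[350:455,210:350]
d=cv2.resize(d,(640,480),interpolation=cv2.INTER_CUBIC)
cv2.imwrite("pics/w1.png",np.hstack([cv2.resize(im,(440,330)),cv2.resize(d,(360,330))]))
pickle.dump(c,open("wrist1.pkl","wb"))
q=[.5255,-.2314,-.4375]
print(proj(c,P(q,[(0,0,.092),(.05,.05,.012),(.05,-.05,.012),(0,0,.054)])).round(0)*440/640, proj(c,[s['ee_pos']])*440/640)
```

```text
[ 0.52466991 -0.2298847   0.11645067] [[ 0.906 -0.423  0.   ]
 [-0.423 -0.906 -0.   ]
 [ 0.     0.    -1.   ]] [ 0.39829176 -0.49899737 -0.61459327]
[[225.5    193.875 ]
 [168.4375 105.875 ]
 [280.5    105.875 ]
 [224.8125 174.625 ]] [[224.3663566  213.33767624]]
```

View pics/w1.png

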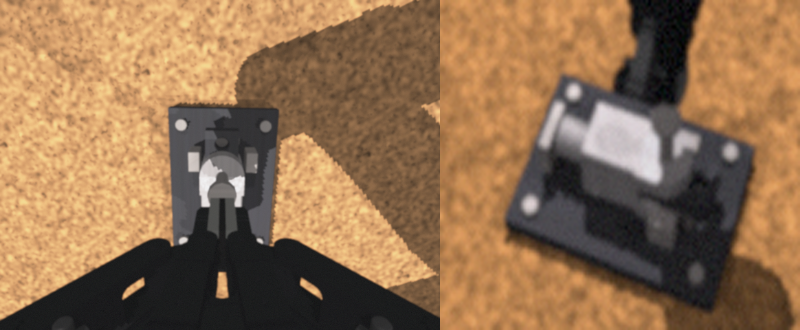

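The wrist view shows the plate front corners at (169,108) and (278,109), within 2–3 px of the prediction, so the fit holds. The fingertips are over the pin head at about (222,190). Next I push.

Emit:
send_rows(rows=[[0,[0,0,0.01],[0,0,0]],[0,[0,0,0.018],[0,0,0]],[0,[0,0,0.024],[0,0,0]],[0,[0,0,0.03],[0,0,0]],[0,[0,0,0.035],[0,0,0]],[0,[0,0,0.04],[0,0,0]],[0,[0,0,0.045],[0,0,0]],[0,[0,0,0.049],[0,0,0]],[0,[0,0,0.051],[0,0,0]],[0,[0,0,0.052],[0,0,0]]])

```text
t: 2.75
ee_pos: [0.5241, -0.2299, 0.0648]
orientation: [3.067, -0.679, -0.001]
force: [-2.8, 1.1, 5.6]
opening: -0.0001
gripper_force: 2.9
```

Emit:
send_rows(rows=[[0,[0,0,0.001],[0,0,0]],[0,[0,0,0.002],[0,0,0]],[0,[0,0,0.003],[0,0,0]],[0,[0,0,0.0035],[0,0,0]],[0,[0,0,0.004],[0,0,0]],[0,[0,0,0.004],[0,0,0]],[0,[0,0,0.0045],[0,0,0]],[0,[0,0,0.0045],[0,0,0]],[0,[0,0,0.005],[0,0,0]],[0,[0,0,0.005],[0,0,0]]])

```text
t: 4.0
ee_pos: [0.5243, -0.23, 0.0611]
orientation: [3.067, -0.679, -0.0]
force: [-3.3, 3.5, 11.2]
opening: -0.0
gripper_force: 5.8
```

Emit:
send_rows(rows=[[0,[0,0,0.001],[0,0,0]],[0,[0,0,0.002],[0,0,0]],[0,[0,0,0.003],[0,0,0]],[0,[0,0,0.003],[0,0,0]],[0,[0,0,0.004],[0,0,0]],[0,[0,0,0.004],[0,0,0]],[0,[0,0,0.004],[0,0,0]],[0,[0,0,0.004],[0,0,0]],[0,[0,0,0.004],[0,0,0]],[0,[0,0,0.004],[0,0,0]]])

```text
t: 5.25
ee_pos: [0.5248, -0.2303, 0.0609]
orientation: [3.066, -0.676, 0.002]
force: [-9.5, 6.5, 31.4]
opening: -0.0002
gripper_force: 15.4
```

The pin stopped hard at 60.9 mm under 31 N, and a seated head should be at 61 mm, so it is home. I'll lift, open the fingers and step back over the web.

Emit:
send_rows(rows=[[0,[0,0,-0.01],[0,0,0]],[0,[0,0,-0.035],[0,0,0]],[0.065,[0,0,-0.06],[0,0,0]],[0.065,[-0.01,0,-0.065],[0,0,0]],[0.065,[-0.03,0,-0.065],[0,0,0]],[0.065,[-0.035,0,-0.06],[0,0,0]],[0.065,[-0.035,0,-0.05],[0,0,0]],[0.065,[-0.035,0,-0.04],[0,0,0]],[0.065,[-0.035,0,-0.035],[0,0,0]],[0.065,[-0.035,0,-0.035],[0,0,0]]])

```text
t: 6.5
ee_pos: [0.4926, -0.2153, 0.0895]
orientation: [3.067, -0.68, -0.002]
force: [-0.0, -0.1, 0.6]
opening: 0.0648
gripper_force: 0.0
```

Run:
```python
from fit import *
s=bot.get_state();print(s['ee_pos'],s['force'],s['opening'])
c=cam("wrist");im=bot.read_camera("wrist")
d=bot.read_camera("side")[340:445,210:350]
d=cv2.resize(d,(360,330),interpolation=cv2.INTER_CUBIC)
cv2.imwrite("pics/w2.png",np.hstack([cv2.resize(im,(440,330)),d]))
q=[.5255,-.2314,-.4375]
print(proj(c,P(q,[(0,0,.061),(-.014,.017,.054),(-.014,-.017,.054),(-.056,.017,.054)])).round(0)*440/640)
```

```text
[ 0.49263072 -0.21526355  0.08945271] [-0.0312749  -0.12425475  0.59041367] 0.0648034663342411
[[225.5    140.9375]
 [200.0625 158.8125]
 [250.25   158.8125]
 [201.4375 213.8125]]
```

View pics/w2.png

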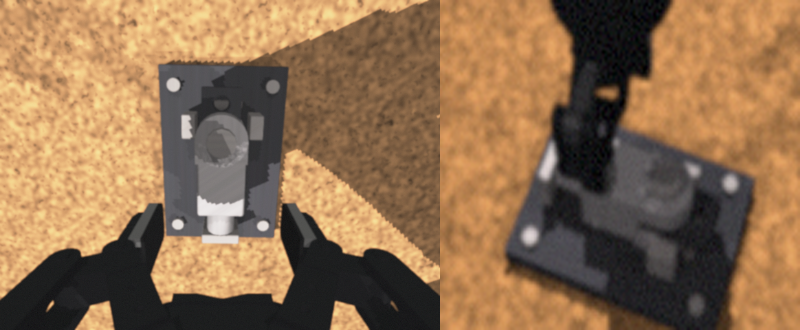

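The wrist view shows the head seated at (221,143), the web spanning x 197–247, and the fingers centred at about x 223. I'll shift 1.5 mm left, descend and grip.

Emit:
send_rows(rows=[[0.065,[0,-0.0015,0.015],[0,0,0]],[0.065,[0,-0.0015,0.035],[0,0,0]],[0.065,[0,-0.0015,0.052],[0,0,0]],[0.065,[0,-0.0015,0.066],[0,0,0]],[0.065,[0,-0.0015,0.074],[0,0,0]],[0.065,[0,-0.0015,0.076],[0,0,0]],[0.065,[0,-0.0015,0.076],[0,0,0]],[0.02,[0,-0.0015,0.076],[0,0,0]],[0.02,[0,-0.0015,0.076],[0,0,0]],[0.02,[0,-0.0015,0.076],[0,0,0]]], squeeze=60)

```text
t: 7.85
ee_pos: [0.4936, -0.214, 0.0151]
orientation: [3.067, -0.68, 0.001]
force: [-1.8, -0.3, 4.6]
opening: 0.0333
gripper_force: 60.4
```

Emit:
send_rows(rows=[[0.0,[0,0,0],[0,0,0]],[0,[0,0,0],[0,0,0]],[0,[0,0,0],[0,0,0]],[0,[0,0,0],[0,0,0]],[0,[0,0,-0.002],[0,0,0]],[0,[0,0,-0.005],[0,0,0]],[0,[0,0,-0.01],[0,0,0]],[0,[0,0,-0.02],[0,0,0]],[0,[0,0,-0.03],[0,0,0]],[0,[0,0,-0.04],[0,0,0]]], squeeze=80)

```text
t: 9.1
ee_pos: [0.4935, -0.2138, 0.0553]
orientation: [-3.067, 0.68, -0.001]
force: [-0.7, 0.2, -4.4]
opening: 0.0331
gripper_force: 79.5
```

The load reads about 4.4 N and the web is gripped at 33 mm, so the assembly is held. I'll work out the move to the lens.

```bash
cat > goal.py <<'E'
from fit import *
q=[.7455,.1078,.1805]
Rc=R.from_euler('ZY',[q[2],-np.radians(25)]).as_matrix()
H=np.array([q[0],q[1],.255]);foc=H-.207*Rc[:,0];lens=H-.057*Rc[:,0]
G=np.c_[Rc[:,0],-Rc[:,1],-Rc[:,2]]
tgt=foc-.036*Rc[:,0]-.018*Rc[:,2]
def go():
    s=bot.get_state();p=np.array(s['ee_pos']);M=R.from_rotvec(s['orientation']).as_matrix()
    print("t",s['t'],"foc",foc,"tgt",tgt,"pos",p,"joints",np.round(s['joints'],2))
    print("shift tool",M.T@(tgt-p),"turn deg",R.from_matrix(M.T@G).as_rotvec(degrees=True),"up in tool",M.T@[0,0,1])
E
python3 -c "
from goal import *
go();print(Rc)"
```

```text
t 9.1 foc [0.56094212 0.07412075 0.16751802] tgt [0.53632864 0.06962913 0.13599022] pos [ 0.49353643 -0.21382716  0.05526447] joints [-0.11  0.44 -0.42 -0.   -0.71  1.24]
shift tool [-0.08096648 -0.27500068 -0.08071147] turn deg [  7.70680114  24.15958695 -34.77277753] up in tool [ 6.05923989e-04 -2.30385068e-04 -9.99999790e-01]
[[ 0.89158396 -0.17952147 -0.41575243]
 [ 0.16270171  0.98375406 -0.07586905]
 [ 0.42261826  0.          0.90630779]]
```

Emit:
send_rows(rows=[[0,[0,0,-0.01],[0,0,0]],[0,[0,0,-0.03],[0,0,0]],[0,[0,0,-0.055],[0,0,0]],[0,[0,-0.005,-0.075],[0,0,0]],[0,[-0.005,-0.02,-0.09],[0.4,1.2,-1.7]],[0,[-0.015,-0.045,-0.1],[1,3,-4.3]],[0,[-0.025,-0.075,-0.1],[1.9,6,-8.7]],[0,[-0.033,-0.105,-0.1],[2.9,9,-13]],[0,[-0.04,-0.13,-0.1],[3.7,11.5,-16.5]],[0,[-0.043,-0.14,-0.1],[3.9,12.1,-17.4]]])

```text
t: 10.35
ee_pos: [0.5121, -0.0673, 0.1542]
orientation: [-3.096, 0.199, -0.341]
force: [-0.1, -1.0, -4.4]
opening: 0.0333
gripper_force: 79.9
```

```bash
python3 -c "
from goal import *
go();s=bot.get_state();print(s['force'],s['opening'],s['gripper_force'])"
```

```text
t 10.35 foc [0.56094212 0.07412075 0.16751802] tgt [0.53632864 0.06962913 0.13599022] pos [ 0.51211864 -0.06725388  0.15421895] joints [ 0.21  0.18 -0.55  0.06 -0.63  1.19]
shift tool [ 0.00186691 -0.13811459  0.02400509] turn deg [  3.75124795  12.14038625 -17.22374264] up in tool [ 0.21558019 -0.03471481 -0.97586888]
[-0.10336911 -0.96851124 -4.36453561] 0.033327229451985 79.88272190093994
```

Emit:
send_rows(rows=[[0,[0,-0.012,0.002],[0.3,1,-1.5]],[0,[0,-0.035,0.005],[0.9,3,-4.3]],[0,[0,-0.06,0.01],[1.6,5.2,-7.4]],[0,[0.001,-0.085,0.014],[2.3,7.5,-10.6]],[0,[0.001,-0.108,0.018],[2.9,9.5,-13.4]],[0,[0.002,-0.125,0.021],[3.4,11,-15.5]],[0,[0.002,-0.135,0.023],[3.7,11.9,-16.8]],[0,[0.002,-0.138,0.024],[3.8,12.1,-17.2]],[0,[0.002,-0.138,0.024],[3.8,12.1,-17.2]],[0,[0.002,-0.138,0.024],[3.8,12.1,-17.2]]])

```text
t: 11.6
ee_pos: [0.5393, 0.0677, 0.1388]
orientation: [-3.017, -0.267, -0.664]
force: [0.7, 0.9, -3.7]
opening: 0.0331
gripper_force: 80.9
```

Run:
```python
from goal import *
go();s=bot.get_state();print(s['force'],s['opening'],s['gripper_force'])
T=[]
ax=np.array([foc,lens,foc+.028*Rc[:,2]])  # eye, lens, seated pin top
for n,x,y,w in(("scene",300,190,120),("side",290,150,120)):
    c=cam(n);im=bot.read_camera(n);h=150*w//133//1
    im=im[y:y+120,x:x+w];im=cv2.resize(im,(400,400),interpolation=cv2.INTER_CUBIC);im=cv2.convertScaleAbs(im,alpha=1.5,beta=10)
    for p in (proj(c,ax)-[x,y]+.5)*400/w: cv2.drawMarker(im,tuple(int(v) for v in p),(0,0,255),0,10,1)
    T.append(im)
cw=cam("wrist");w=bot.read_camera("wrist");cv2.imwrite("pics/w3.png",w)
cv2.imwrite("pics/f.png",np.hstack(T))
print(proj(cw,ax))
for p in proj(cw,ax): cv2.drawMarker(w,tuple(int(np.clip(v,0,639)) for v in p),(0,0,255),0,14,1)
cv2.imwrite("pics/w3.png",w)
```

```text
t 11.6 foc [0.56094212 0.07412075 0.16751802] tgt [0.53632864 0.06962913 0.13599022] pos [0.53930577 0.06769045 0.13878275] joints [ 0.42  0.17 -0.85  0.65 -0.16  0.71]
shift tool [-0.00352495 -0.00242635  0.00145174] turn deg [-0.06221799  0.14428032 -0.22316312] up in tool [ 0.42032957 -0.00262636 -0.9073677 ]
[ 0.65076667  0.9057614  -3.66592182] 0.03313715676107361 80.86830139160156
[[ 316.70429084  249.72724091]
 [ 311.39945261 -383.18169466]
 [ 315.09403839  284.6561171 ]]
```

View pics/f.png

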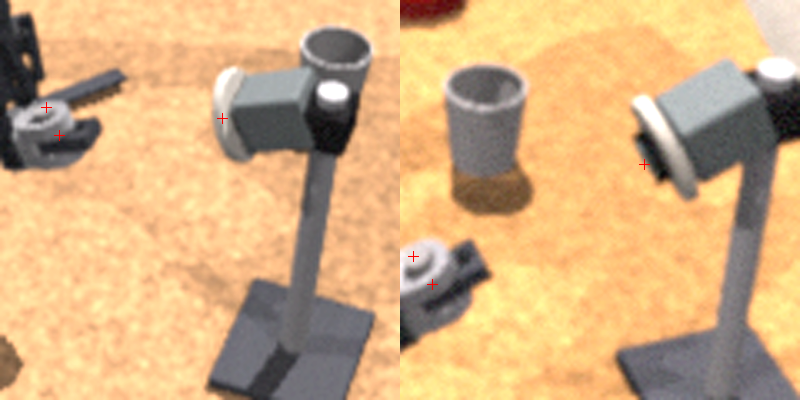

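View pics/w3.png

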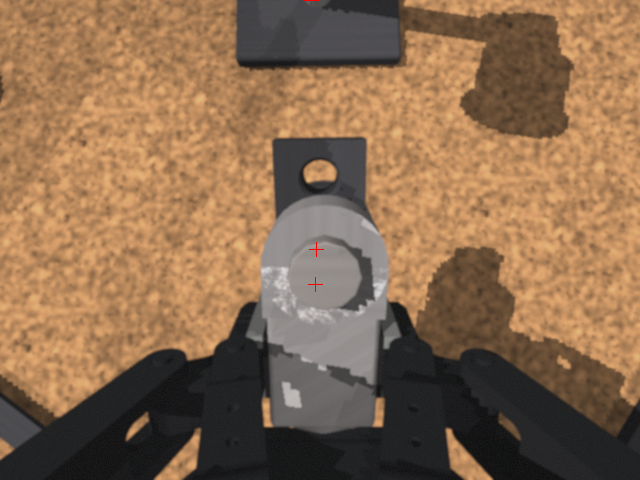

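Wrist view: pin head seated at about (325,275), lug out straight with its free hole at (320,172), and the head within about 10 px of where it should be. The scene and side views agree. Joint 5 is right at its range end (-0.16), so I'll back the tilt off by 3°, well inside the 12° allowed.

Emit:
send_rows(rows=[[0,[0,0,0],[0,-0.4,0]],[0,[-0.001,-0.001,0],[0,-1,0]],[0,[-0.001,-0.001,0],[0,-1.8,0]],[0,[-0.002,-0.001,0],[0,-2.5,0]],[0,[-0.002,-0.002,0],[0,-3,0]],[0,[-0.002,-0.002,0],[0,-3,0]],[0,[-0.002,-0.002,0],[0,-3,0]],[0,[-0.002,-0.002,0],[0,-3,0]],[0,[-0.002,-0.002,0],[0,-3,0]],[0,[-0.002,-0.002,0],[0,-3,0]]])

```text
t: 13.0
ee_pos: [0.5366, 0.0692, 0.1376]
orientation: [-3.038, -0.271, -0.585]
force: [0.5, 0.4, -3.7]
opening: 0.0329
gripper_force: 80.8
```

```bash
python3 -c "
from goal import *
go();s=bot.get_state();print(s['force'],s['joints'],np.round(s['joint_velocities'],3))"
```

```text
t 13.0 foc [0.56094212 0.07412075 0.16751802] tgt [0.53632864 0.06962913 0.13599022] pos [0.53664258 0.06922273 0.13758931] joints [ 0.47  0.19 -0.74  0.36 -0.3   0.95]
shift tool [-0.00081431 -0.00045246  0.00139749] turn deg [-0.04531876  3.19740854 -0.17597543] up in tool [ 0.37140682 -0.00194549 -0.92846819]
[ 0.50283326  0.39369399 -3.71883813] [ 0.46876166  0.18511476 -0.73639474  0.36088042 -0.30118376  0.9531917 ] [-0.     0.     0.001 -0.001  0.001  0.002]
```

```bash
python3 -c "
from bench import bot
print(bot.job_done())"
```

```text
the job is handed in; nothing more can be done
None
```

I pushed the pin home and handed the job in with the gripper holding the fork still, about 2 mm from my planned pose at the lens and about 3° short of full tilt (I backed off a joint limit); no verdict was returned.

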